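Move the under-sink row to the new rack, turned end for end

TASK

The old wooden tray under the basin is coming out and the new grey rack will serve from the opposite side: move the four things (small white pump bottle, washer tin, sink plug, tap spindle) from the tray to the rack in the reverse order, so that the one at the tray's left end stands at the rack's right end and so on along the row. Stand each upright in the middle of its own cork disc, one to a place, and let go. Never let any of them tip over, and leave the plunger head, the bottle brush and the large amber pump bottle where they are.

Things in the scene. Friction and masses are not known exactly. Their poses are not given: they have to be found in the camera images.
- pump: small closed pump bottle, white plastic, round body 50 mm across and straight up to 66 mm above its underside, then a shoulder to a 29 mm grey collar (78 to 90 mm high) and a pump head with a 24 mm spout along its x, 107 mm high in all; 140 g nominal (masses vary by a third). Stands at the start on its saucer. Origin: centre of its underside; z up along its axis.
- tin: closed chrome tap-washer tin, plain short cylinder 54 mm across with a 56 mm lid (24 to 34 mm high), 34 mm high in all; 110 g nominal. Stands on its saucer. Origin: centre of its underside; z up along its axis.
- plug: dark rubber sink plug: tapered disc, 44 mm across below and 52 mm above, 13 mm thick, with a thin stem carrying a round grip knob 24 mm across from 25 to 47 mm above the underside; 70 g nominal. Stands on its saucer. Origin: centre of its underside; z up along its axis.
- spindle: brass tap spindle standing on end: foot 44 mm across and 12 mm high, round barrel 32 mm across from 13 to 46 mm high, then a thin stem, 70 mm high in all; 160 g nominal. Stands on its saucer. Origin: centre of its underside; z up along its axis.
- old_rack: old wooden tray, fixed, 76 mm (x) by 326 mm (y), floor 4 mm thick, walls 18 mm high at its y ends, long sides open. A row of four places at x = 0, y = +117, +39, -39, -117 mm: a saucer fixed at each, a thing on each saucer. Its +y points to the robot's left within 0.15 rad. Nearer to the robot than the new rack, or beyond it. Origin: centre of its underside, on the table.
- new_rack: new grey plastic rack, fixed, empty, 76 mm (x) by 326 mm (y), floor top 6 mm up, long sides open; cross walls 4 mm thick, 22 mm high at y = -160, -78, 0, +78, +160 mm. A flush cork disc 64 mm across marks each place centre: x = 0, y = +117, +39, -39, -117 mm. Its +y points to the robot's left within 0.15 rad. Origin: centre of its underside, on the table.
- pump_saucer: drip saucer, white disc with a grey face, 69 mm across, 3 mm thick (top 7 mm above the table), fixed where the pump bottle stands at the start; it stays there and so shows the pump bottle's place in the old row. The four look alike. Origin: centre of its underside; axes parallel to the old rack's.
- tin_saucer: drip saucer, white disc with a grey face, 69 mm across, 3 mm thick (top 7 mm above the table), fixed where the tin stands at the start; it stays there and so shows the tin's place in the old row. The four look alike. Origin: centre of its underside; axes parallel to the old rack's.
- plug_saucer: drip saucer, white disc with a grey face, 69 mm across, 3 mm thick (top 7 mm above the table), fixed where the plug stands at the start; it stays there and so shows the plug's place in the old row. The four look alike. Origin: centre of its underside; axes parallel to the old rack's.
- spindle_saucer: drip saucer, white disc with a grey face, 69 mm across, 3 mm thick (top 7 mm above the table), fixed where the spindle stands at the start; it stays there and so shows the spindle's place in the old row. The four look alike. Origin: centre of its underside; axes parallel to the old rack's.
- plunger: bystander: red plunger head standing mouth down, 104 mm across, 80 mm high, loose, to the robot's right. Origin: centre of its underside; z up along its axis.
- brush: bystander: bottle brush with a wooden handle lying diagonally to the robot's left, about 300 mm long along its x, up to 36 mm high, loose. Origin: on the table under its middle.
- big_bottle: bystander: large closed amber pump bottle with a black pump, 72 mm across, 170 mm high, loose, to the robot's right. Origin: centre of its underside; z up along its axis.
Things that resemble listed ones, but are neither listed nor needed, are in the scene too. Leave any pink look-alike of the tin_saucer alone.

How it is judged:
By the outcome, as a careful person would: the job done as asked, in the order asked, and still so for the second after the job is handed in, with the robot touching nothing.
It also fails if it takes over 104 s, if anything falls off the work surface, if the arm or the gripper's body presses on something with over 40 N, if the wrist force passes 120 N, or if a joint passes its speed limit or range.

ROBOT

A 7-joint arm with a two-finger parallel gripper is mounted at the origin on the work surface. World frame = base frame: x ahead of the robot, y to its left, z up, the work surface at z = 0. Lengths are in m, angles in rad, forces in N, time in s.
With the tool pointing down it reaches from about 0.425 to 0.925 m from the base axis. Payload 6.8 kg.
Tool frame: the origin (TCP) lies between the finger pads; the fingertips stand r.tip_extent ahead of it and the grasp point (between the pads) lies 5 mm behind it (r.tip_extent is the distance from the TCP to the fingertips, in m); y points along the fingers, x is the direction in which the jaws open and shut, and the axes are right-handed (so a half turn about y gives the same grasp; the last joint's range is limited). The gripper opens to 85 mm and grips with 20 to 120 N. Pads are 22 mm wide; open, the fingers measure 114 mm over their backs; the gripper's body (76 mm by 85 mm) begins 54 mm behind the grasp point. The pads swing forward as they close: fully open they stand 13 mm farther back than shut.
Start: joints at [1.08, 0.477, 0.022, 1.555, -0.011, 1.109, -0.083], TCP at [0.252, -0.626, 0.245] pointing down, gripper open.
Joint ranges: [-2.96, 2.96], [-0.34, 2.1], [-1.41, 1.46], [0.24, 2.44], [-1.37, 4.51], [0.17, 1.92], [-2.96, 2.96]. Speed limits (rad/s): [2.39, 2.39, 3.14, 3.14, 3.14, 3.14, 3.14].

INTERFACE

Orientations are given as a rotation vector (axis times angle).
In Python, from bench import r gives the robot as it stands.
- The arm moves only by the tool send_rows, never from a script. Its argument "plan" is a list of rows, each a list of 5 numbers: the shift along the tool's x, y, z in cm, then the turn about the tool's y in degrees, then the opening, from 0 (shut) to 1 (fully open). In form: [[dx, dy, dz, spin, grip], ...]. A call has 1 to 12 rows; each row shifts and turns the commanded pose from where the row before left it, along the tool's axes as they then stand; what a row does not reach is not made up. A row lasts 1/8 s, in which the tool goes at most 62.5 mm and 10.7 degrees, less where a joint would pass 70% of its speed; a pose out of reach is approached as far as the arm can. A call is refused whole if a number of a shift passes 6.25 or a number of a turn 10.7, either way. A call with a gripper value outside its range is refused whole. The fingers move at their own pace and stop on an object; "force" is the grip in N (left out, the last holds). Time passes only in rows, so rows that do not move let the fingers close. It gives the time, the measured TCP pose, the force and the opening at its end, in the units of the state.
- r.get_obs(): the state, without advancing time (a new reading comes with each control period).
- r.grab_frame(name): name is "scene" or "top"; returns a dict with "image" (480x640x3 uint8, red, green, blue), "camera_matrix" (3x3 intrinsics, pixels), "cam_to_world" (4x4, takes a point from camera to world coordinates). Camera axes: x right, y down, z forward; pixel columns grow to the right and rows downward; lengths in m; the calibration is good to about 2 mm. A picture is of the moment at which its call begins. There is no depth.
- r.hand_in(): hands the job in, once; it reports no verdict.
Trained networks look in the newest picture that a camera, given by its name, has taken for a name from the list of things; names that differ only in an ending like _2 or _b are one class to them, and where a whole thing is asked for, a point or a joint stands for the part that bears it (a point fixed in the world has none). Each returns a list of dicts, best first, with "p" (0 to 1); they miss things now and then, are a little off and sometimes report something else, mostly with a low value. They report only what shows in the picture. A call takes as long as a camera call. They do not tell look-alikes from the thing itself.
- r.recognise(camera, target): "rect" ([left, top, right, bottom] in pixels, round what is visible of it).
The state is a dict: "clock": time; "joints": joint angles; "qvel": joint speeds; "tau": joint torques, N m; "tcp_pos": TCP position; "orientation": TCP orientation; "contact_force": force on the tool from outside, world axes, zero at the start; "moment": the same for the moment, N m; "grip_width": finger opening in m.
Only numpy, scipy, OpenCV 4.12 (cv2) and the standard library are available. Lean on these libraries where they do the work, as an engineer would, in place of code of your own. Each camera call takes 0.05 s, during which the arm holds its last target.

## Working session

There is one attempt and no reset: what is moved stays moved. The work goes in short steps, Python scripts to look and compute and a tool call to move; the robot and the scene stay as the last step left them, time stands still between calls to the robot, and variables do not carry over. Pictures are saved under pics/ and viewed, and the job is handed in when it is done.

Besides the shell and the picture viewer there is one more tool, called by a JSON object that holds its "fn" and its "kwargs". send_rows: Moves the arm, as the interface text tells. Its arguments: {"type":"object","properties":{"plan":{"type":"array","items":{"type":"array","items":{"type":"number"}}},"force":{"type":"number"}},"required":["plan"]}

```bash
ls; mkdir -p pics; python3 - <<'E'
from bench import r
import cv2,numpy as np
o=r.get_obs(); print(o, r.tip_extent)
for n in ("scene","top"):
    f=r.grab_frame(n); cv2.imwrite(f"pics/{n}0.png",f["image"][:,:,::-1]); print(n,f["camera_matrix"].tolist(),np.round(f["cam_to_world"],4).tolist())
    for t in "pump tin plug spindle old_rack new_rack tin_saucer plunger brush big_bottle".split():
        print(n,t,[(np.round(d["rect"],0).tolist(),round(d["p"],2)) for d in r.recognise(n,t)])
E
```

```text
pics
{'clock': 0.0, 'joints': array([ 1.07990275,  0.47781702,  0.02233458,  1.55646088, -0.01150451,
        1.10930533, -0.08311503]), 'qvel': array([ 0.0005883 ,  0.00223149, -0.00069875,  0.00081325,  0.00041872,
       -0.00042473, -0.00070118]), 'tau': array([-7.13139470e-04, -5.96448326e+01,  1.60770692e+00, -2.81199718e+01,
        1.24880439e-02,  9.28998808e-03, -4.88301964e-06]), 'tcp_pos': array([ 0.25189805, -0.62561692,  0.24431028]), 'orientation': array([-1.36537364,  0.92396634, -0.9213057 ]), 'contact_force': array([ 0.03307199,  0.09288501, -0.52847751]), 'moment': array([0.00507865, 0.0253505 , 0.00635028]), 'grip_width': 0.08550097466886572} 0.014
scene [[601.7108292599003, 0.0, 323.9175653012029], [0.0, 601.7108292599003, 244.83216910804833], [0.0, 0.0, 1.0]] [[0.2021, 0.7996, -0.5656, 1.3606], [0.9793, -0.158, 0.1265, -0.1439], [0.0118, -0.5794, -0.8149, 1.106], [0.0, 0.0, 0.0, 1.0]]
scene pump [([215.0, 182.0, 358.0, 219.0], 0.73), ([258.0, 238.0, 283.0, 280.0], 0.59), ([367.0, 241.0, 388.0, 268.0], 0.59)]
scene tin [([295.0, 244.0, 322.0, 275.0], 0.8), ([292.
[... 655 characters left out ...]
443958585], [0.0, 0.0, 1.0]] [[-0.005, -0.9946, 0.104, 0.5297], [-0.9994, 0.0014, -0.0348, 0.0224], [0.0345, -0.1041, -0.994, 0.8868], [0.0, 0.0, 0.0, 1.0]]
top pump [([348.0, 213.0, 375.0, 240.0], 0.72)]
top tin [([306.0, 214.0, 336.0, 241.0], 0.96)]
top plug [([267.0, 207.0, 291.0, 235.0], 0.75)]
top spindle [([232.0, 209.0, 252.0, 232.0], 0.59)]
top old_rack []
top new_rack [([247.0, 296.0, 413.0, 347.0], 0.57)]
top tin_saucer [([335.0, 151.0, 366.0, 183.0], 0.7), ([303.0, 213.0, 338.0, 248.0], 0.54)]
top plunger [([464.0, 277.0, 520.0, 328.0], 0.68), ([464.0, 204.0, 535.0, 250.0], 0.43)]
top brush [([17.0, 292.0, 180.0, 332.0], 0.82)]
top big_bottle [([462.0, 204.0, 537.0, 250.0], 0.65)]
```

View pics/scene0.png

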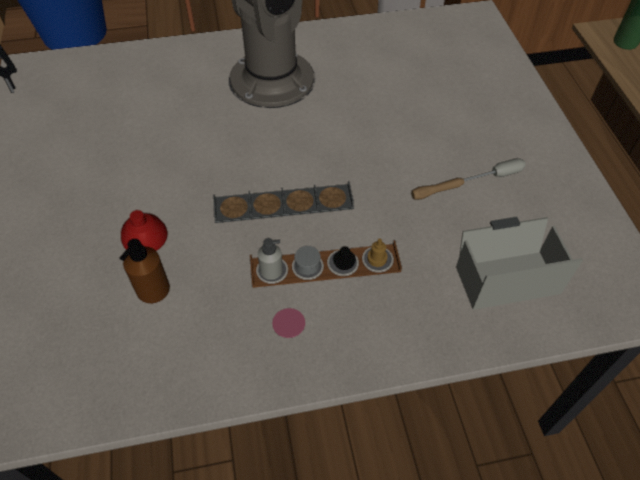

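View pics/top0.png

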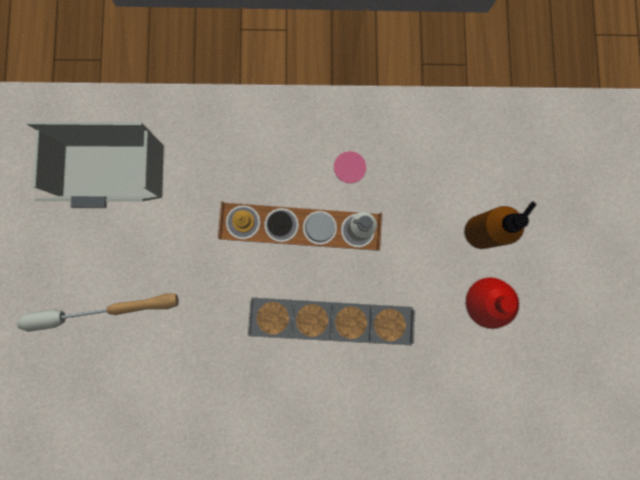

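The top view (image up = +x, image left = +y) shows the wooden tray with, left to right, spindle (243,221), plug (281,224), tin (320,228) and pump (360,228). The grey rack is nearer the robot, with corks at about (273,319), (312,321), (351,322) and (391,325). The pink disc at (350,167) is the look-alike to leave alone. Next I'll measure the rack poses.

```bash
cat > h.py <<'E'
import cv2,numpy as np
from bench import r
def frame(n):
    f=r.grab_frame(n); return f["image"],np.array(f["camera_matrix"]),np.array(f["cam_to_world"])
def ray(px,K,T,z):
    d=T[:3,:3]@np.linalg.solve(K,np.array([px[0],px[1],1.])); o=T[:3,3]
    return (o+d*(z-o[2])/d[2])
def proj(P,K,T):
    P=np.atleast_2d(P); c=(P-T[:3,3])@T[:3,:3]; u=c@K.T; return u[:,:2]/u[:,2:]
def rackfit(pts):
    # pts ordered y=+117,+39,-39,-117 ; rigid fit
    ys=np.array([.117,.039,-.039,-.117]); c=pts.mean(0); d=(ys[:,None]*(pts-c)).sum(0)
    a=np.arctan2(-d[0],d[1]); res=pts-(c+ys[:,None]*np.array([-np.sin(a),np.cos(a)])); return c,a,res
E
python3 - <<'E'
from h import *
for n in ("top","scene"):
    im,K,T=frame(n); hsv=cv2.cvtColor(im,cv2.COLOR_RGB2HSV)
    corners=lambda: None
    # cork
    m=((hsv[:,:,0]>5)&(hsv[:,:,0]<22)&(hsv[:,:,1]>70)).astype(np.uint8)
    roi={"top":(245,295,418,348),"scene":(208,178,360,224)}[n]
    mm=np.zeros_like(m); mm[roi[1]:roi[3],roi[0]:roi[2]]=m[roi[1]:roi[3],roi[0]:roi[2]]
    mm=cv2.morphologyEx(mm,cv2.MORPH_CLOSE,np.ones((3,3)))
    k,l,s,c=cv2.connectedComponentsWithStats(mm)
    q=[(s[i].tolist(),c[i]) for i in range(1,k) if s[i,4]>80]
    P=np.array([ray(x[1],K,T,.006)[:2] for x in q]); P=P[np.argsort(-P[:,1])]
    print(n,[x[0] for x in q]); print(np.round(P,4).tolist())
    if len(P)==4: c,a,res=rackfit(P); print("new",c.round(4),a.round(4),(res*1e3).round(1).tolist())
    x0,y0,x1,y1={"top":(205,185,395,265),"scene":(235,225,415,300)}[n]
    cv2.imwrite(f"pics/crop_old_{n}.png",cv2.resize(im[y0:y1,x0:x1,::-1],None,fx=4,fy=4,interpolation=cv2.INTER_CUBIC))
E
```

```text
top [[257, 302, 32, 33, 820], [296, 304, 32, 33, 826], [335, 306, 32, 33, 815], [374, 309, 32, 32, 808]]
[[0.4617, 0.075], [0.4566, -0.0028], [0.4515, -0.0806], [0.4465, -0.1586]]
new [ 0.4541 -0.0418] -0.0653 [[0.0, 0.0], [0.0, 0.0], [-0.1, 0.0], [0.0, -0.1]]
scene [[319, 187, 27, 21, 448], [286, 190, 27, 21, 447], [253, 193, 28, 22, 454], [220, 197, 28, 21, 461]]
[[0.4644, 0.0741], [0.4591, -0.0036], [0.4542, -0.0812], [0.4492, -0.1592]]
new [ 0.4567 -0.0425] -0.065 [[0.1, -0.1], [-0.1, -0.1], [-0.0, 0.2], [0.0, -0.0]]
```

View pics/crop_old_top.png

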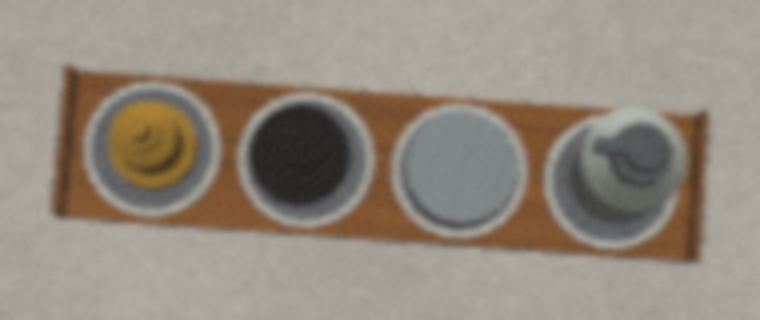

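View pics/crop_old_scene.png

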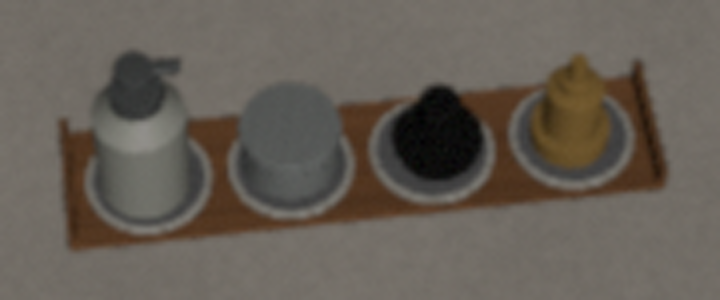

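```bash
python3 - <<'E'
from h import *
im,K,T=frame("top"); ims,Ks,Ts=frame("scene")
u=lambda x,y:(205+(x+.5)/4-.5,185+(y+.5)/4-.5)
v=lambda x,y:(235+(x+.5)/4-.5,225+(y+.5)/4-.5)
S=np.array([ray(u(*p),K,T,.007)[:2] for p in [(152,149),(306,160),(459,171),(613,181)]])
c,a,res=rackfit(S);print("top",S.round(4).tolist(),c.round(4),a.round(4),(res*1e3).round(1).tolist())
S2=np.array([ray(v(*p),Ks,Ts,.007)[:2] for p in [(571,140),(432,151),(292,167),(149,182)]])
c2,a2,res=rackfit(S2);print("scene",S2.round(4).tolist(),c2.round(4),a2.round(4),(res*1e3).round(1).tolist())
for n,p,z in [("spindle barrel top",(151,138),.053),("spindle foot",(153,145),.019),("plug disc",(300,153),.020),("tin top",(463,163),.041),("pump head",(652,140),.1)]:
    print(n,ray(u(*p),K,T,z)[:2].round(4))
for n,p,z in [("tin top",(291,125),.041),("pump",(135,70),.107),("spindle tip",(577,60),.077),("plug disc",(436,142),.02)]:
    print("scene",n,ray(v(*p),Ks,Ts,z)[:2].round(4))
# overlay
C=(c+c2)/2;A=(a+a2)/2
print(C,A)
def circ(o,rad,z):
    t=np.linspace(0,2*np.pi,60); return np.c_[o[0]+rad*np.cos(t),o[1]+rad*np.sin(t),0*t+z]
hs=dict(spindle=[(.022,.019),(.016,.053)],plug=[(.026,.02),(.012,.043)],tin=[(.028,.041),(.027,.007)],pump=[(.025,.073),(.025,.007),(.0145,.097)])
for n,(I,k,t) in dict(top=(im,K,T),scene=(ims,Ks,Ts)).items():
    x0,y0,x1,y1={"top":(205,185,395,265),"scene":(235,225,415,300)}[n]
    c_=cv2.resize(I[y0:y1,x0:x1,::-1],None,fx=4,fy=4,interpolation=cv2.INTER_CUBIC)
    for y,nm in zip([.117,.039,-.039,-.117],hs):
        o=C+y*np.array([-np.sin(A),np.cos(A)])
        for (rad,z),col in [((.0345,.007),(0,0,255))]+[(q,(0,255,0)) for q in hs[nm]]:
            p=(proj(circ(o,rad,z),k,t)-[x0,y0]+.5)*4-.5
            cv2.polylines(c_,[np.round(p).astype(int)],True,col,1)
    cv2.imwrite(f"pics/ov_{n}.png",c_)
R=cv2.Rodrigues(r.get_obs()["orientation"])[0];print(R.round(3))
E
```

```text
top [[0.6534, 0.1359], [0.6478, 0.0582], [0.6421, -0.0195], [0.637, -0.098]] [0.6451 0.0191] -0.0706 [[0.1, 0.1], [-0.0, 0.1], [-0.2, 0.3], [0.1, -0.5]]
scene [[0.66, 0.1343], [0.6523, 0.0575], [0.6476, -0.0198], [0.6421, -0.0979]] [0.6505 0.0185] -0.0754 [[0.7, -0.9], [-1.2, 0.1], [0.1, 0.5], [0.4, 0.3]]
spindle barrel top [0.6523 0.1305]
spindle foot [0.6538 0.1339]
plug disc [0.6496 0.0606]
tin top [ 0.6417 -0.0199]
pump head [ 0.6445 -0.1035]
scene tin top [ 0.6431 -0.0192]
scene pump [ 0.6388 -0.0986]
scene spindle tip [0.6559 0.1326]
scene plug disc [0.6553 0.0586]
[0.64779678 0.0188389 ] -0.07301330761757782
[[ 0.373  0.     0.928]
 [-0.928 -0.     0.373]
 [ 0.    -1.     0.   ]]
```

```bash
python3 -c "
import cv2,numpy as np
a=cv2.imread('pics/ov_top.png');b=cv2.imread('pics/ov_scene.png');w=max(a.shape[1],b.shape[1])
f=lambda i:np.pad(i,((0,0),(0,w-i.shape[1]),(0,0)))
o=np.vstack([f(a),f(b)]);o=o[:600] if o.shape[0]<=600 else cv2.resize(o,None,fx=600/o.shape[0],fy=600/o.shape[0]);cv2.imwrite('pics/ov.png',o)"
```

```text
(no output)
```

View pics/ov.png

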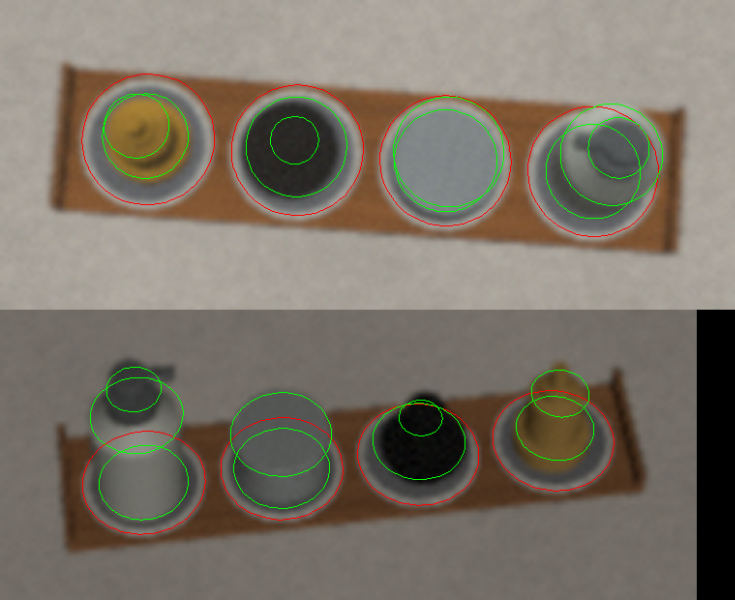

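The old row, left to right, is spindle, plug, tin, pump. On the new rack that puts the pump at +117, tin at +39, plug at −39 and spindle at −117. The overlay puts the saucers within 3 mm in both views, and the pump's spout points towards +y, so I'll keep the jaws along the racks' x. I'm starting with the pump: hover first, then turn.

{"fn": "send_rows", "kwargs": {"plan": [[-3.12,0,5.06,0,1],[-3.12,0,5.06,0,1],[-3.12,0,5.06,0,1],[-3.12,0,5.06,0,1],[-3.12,0,5.06,0,1],[-3.12,0,5.06,0,1],[-3.12,0,5.06,0,1],[-3.12,0,5.06,0,1],[-3.12,0,5.06,0,1],[-3.12,0,5.06,0,1],[-3.12,0,5.06,0,1],[0,0,0,-10.6,1]], "force": 30}}

```text
clock: 2.8
tcp_pos: [0.6428, -0.0923, 0.2452]
orientation: [-1.426, 0.772, -0.771]
contact_force: [-0.8, -0.4, -0.1]
grip_width: 0.0854
```

{"fn": "send_rows", "kwargs": {"plan": [[0,0,0,-10.6,1],[0,0,0,-10.6,1],[0,0,0,-10.6,1],[0,0,0,-10.6,1],[0,0,0,-10.6,1],[0,0,0,0,1],[0,0,0,0,1]]}}

```text
clock: 3.68
tcp_pos: [0.6403, -0.1, 0.2453]
orientation: [-1.57, 0.064, -0.064]
contact_force: [0.4, -0.9, 0.7]
grip_width: 0.0855
```

```bash
cat >> h.py <<'E'
def to(x,y,z,yaw=None):
    o=r.get_obs(); R=cv2.Rodrigues(o["orientation"])[0]; d=np.array([x,y,z])-o["tcp_pos"]
    cy=np.arctan2(R[1,0],R[0,0]); tilt=np.degrees(np.arccos(-R[2,1]))
    print("pos",o["tcp_pos"].round(4),"yaw",cy.round(4),"tilt",tilt.round(2),"delta tool cm",(R.T@d*100).round(2),"spin deg",None if yaw is None else np.degrees(cy-yaw).round(2))
OLD=np.array([.6478,.0188]),-.071
NEW=np.array([.4554,-.0422]),-.0652
def place(rk,y): return rk[0]+y*np.array([-np.sin(rk[1]),np.cos(rk[1])])
E
python3 - <<'E'
from h import *
im,K,T=frame("top"); cv2.imwrite("pics/t1.png",cv2.resize(im[150:300,280:440,::-1],None,fx=4,fy=4))
im,K,T=frame("scene"); cv2.imwrite("pics/s1.png",cv2.resize(im[180:310,210:350,::-1],None,fx=4,fy=4))
to(.641,-.100,.064,-.068)
for y in (.117,.039,-.039,-.117): print(y,place(NEW,y).round(4))
E
```

```text
pos [ 0.6403 -0.0999  0.2453] yaw -0.0802 tilt 0.01 delta tool cm [ 0.07 18.13 -0.  ] spin deg -0.7
0.117 [0.463  0.0746]
0.039 [ 0.4579 -0.0033]
-0.039 [ 0.4529 -0.0811]
-0.117 [ 0.4478 -0.159 ]
```

View pics/s1.png

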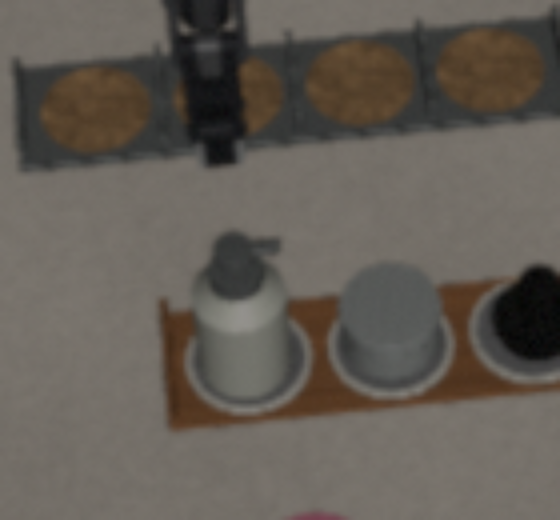

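View pics/t1.png

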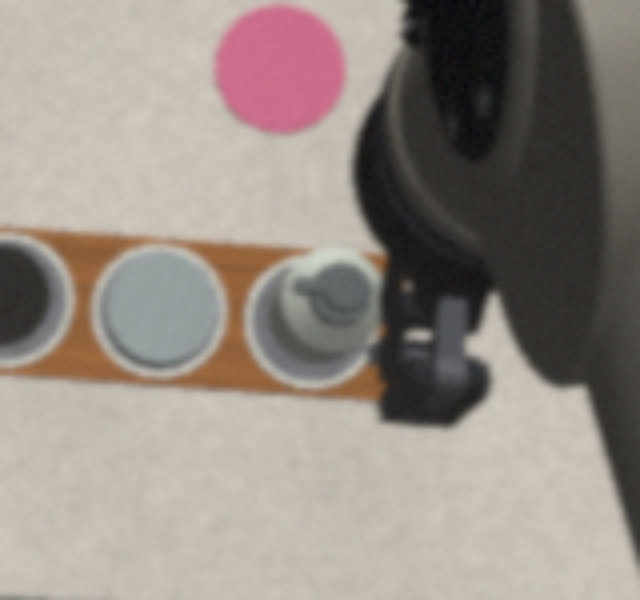

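The scene view shows the gripper above the pump, which stands near its saucer centre with its spout along +y, square to the jaws. Descending.

{"fn": "send_rows", "kwargs": {"plan": [[0.07,5,0,-0.7,1],[0,5,0,0,1],[0,4,0,0,1],[0,2,0,0,1],[0,1.1,0,0,1],[0,0.5,0,0,1],[0,0.5,0,0,1],[0,0,0,0,1]]}}

```text
clock: 4.78
tcp_pos: [0.6413, -0.1, 0.0648]
orientation: [-1.57, 0.051, -0.052]
contact_force: [0.6, -0.3, 0.8]
grip_width: 0.0855
```

{"fn": "send_rows", "kwargs": {"plan": [[0,0,0,0,0.75],[0,0,0,0,0.68],[0,0,0,0,0.62],[0,0,0,0,0.58],[0,0,0,0,0.5],[0,0,0,0,0.4],[0,0,0,0,0.3],[0,0,0,0,0.3]], "force": 30}}

```text
clock: 5.78
tcp_pos: [0.641, -0.1, 0.0647]
orientation: [-1.57, 0.052, -0.052]
contact_force: [-2.0, -0.2, 5.0]
grip_width: 0.0487
```

{"fn": "send_rows", "kwargs": {"plan": [[0,0,0,0,0.2],[0,-1,0,0,0.2],[0,-3,0,0,0.2],[0,-3,0,0,0.2],[0,-3,0,0,0.2],[0,0,0,0,0.2],[0,0,0,0,0.2]]}}

```text
clock: 6.65
tcp_pos: [0.6404, -0.1, 0.1635]
orientation: [-1.57, 0.052, -0.051]
contact_force: [-0.4, -0.6, -1.6]
grip_width: 0.0491
```

```bash
python3 - <<'E'
from h import *
im,K,T=frame("scene"); cv2.imwrite("pics/s2.png",cv2.resize(im[150:300,210:370,::-1],None,fx=4,fy=4))
im,K,T=frame("top"); cv2.imwrite("pics/t2.png",cv2.resize(im[150:300,280:440,::-1],None,fx=4,fy=4))
x,y=place(NEW,.117); to(x,y,.16,-.0652); print(r.get_obs()["contact_force"],r.get_obs()["grip_width"])
E
```

```text
pos [ 0.64   -0.1     0.1628] yaw -0.0657 tilt 0.14 delta tool cm [-18.81   0.33  16.25] spin deg -0.03
[ 0.17161211  0.12191732 -0.7859639 ] 0.04908996869219828
```

View pics/s2.png

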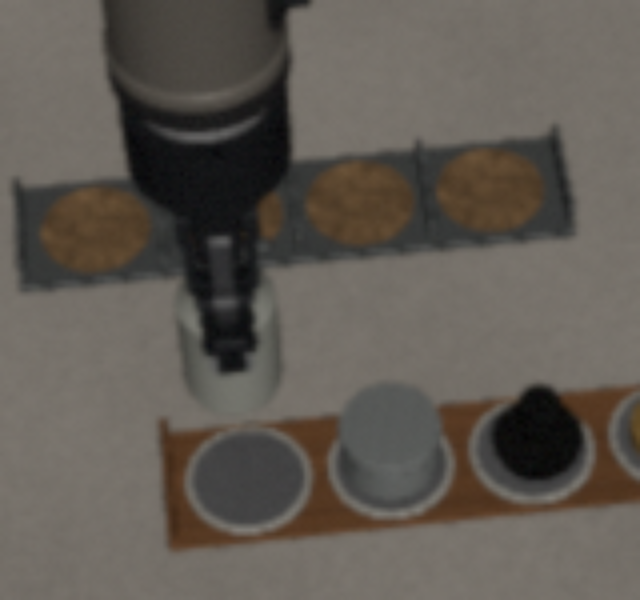

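View pics/t2.png

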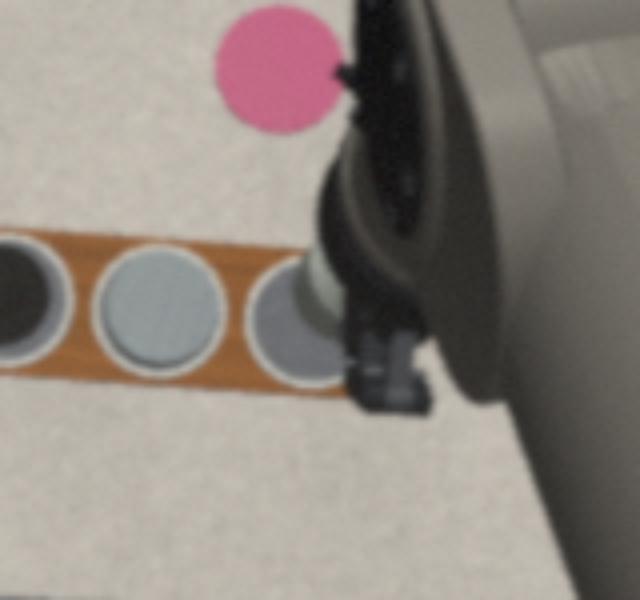

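The pump is held upright and centred between the fingers in the scene crop (body at about (229,350), finger at about (232,340)), and its saucer is empty. Moving to cork +117.

{"fn": "send_rows", "kwargs": {"plan": [[-2,0,1.7,0,0.2],[-4,0,3.5,0,0.2],[-4,0,3.5,0,0.2],[-4,0,3.5,0,0.2],[-3.4,0,2.9,0,0.2],[-1.4,0,1.15,0,0.2],[0,0,0,0,0.2],[0,0,0,0,0.2],[0,0,0,0,0.2]]}}

```text
clock: 7.88
tcp_pos: [0.465, 0.0735, 0.1641]
orientation: [-1.57, 0.053, -0.053]
contact_force: [-0.4, -0.7, -1.4]
grip_width: 0.0486
```

```bash
python3 - <<'E'
from h import *
x,y=place(NEW,.117); to(x,y,.0642,-.0652)
im,K,T=frame("scene"); cv2.imwrite("pics/s3.png",cv2.resize(im[110:260,260:420,::-1],None,fx=4,fy=4))
E
```

```text
pos [0.465  0.0735 0.1641] yaw -0.068 tilt 0.01 delta tool cm [-0.21  9.99  0.09] spin deg -0.16
```

View pics/s3.png

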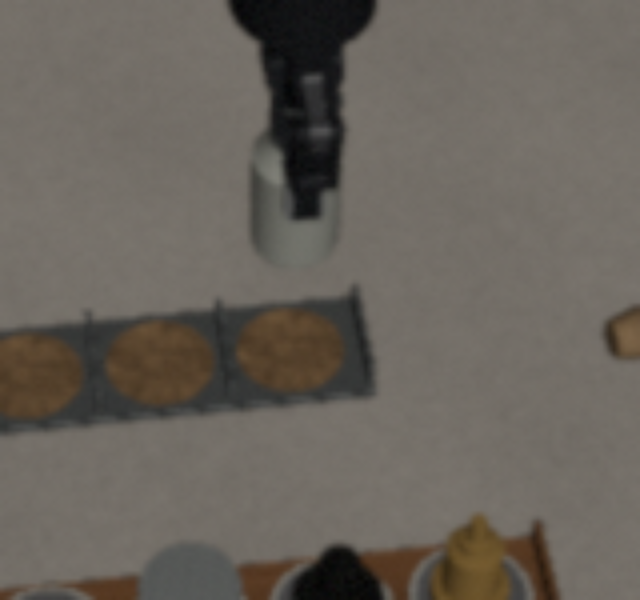

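```bash
python3 - <<'E'
from h import *
im,K,T=frame("scene"); o=r.get_obs()["tcp_pos"]
for h in (0,.033): 
    c=o+np.array([0,0,-.0577+h]); t=np.linspace(0,6.28,200); q=proj(np.c_[c[0]+.025*np.cos(t),c[1]+.025*np.sin(t),0*t+c[2]],K,T); print(((q-[260,110])*4).min(0),((q-[260,110])*4).max(0))
E
```

```text
[247.29507287 200.31742406] [336.50362345 266.46182381]
[247.83413574 159.05912443] [338.85727458 225.64988446]
```

Projecting the held pump predicts its edges at 247–337, and I observe about 251–340. It's within 2 mm of where it should be and level, so I'm lowering it.

{"fn": "send_rows", "kwargs": {"plan": [[-0.2,2,0,0,0.2],[0,3,0,0,0.2],[0,2.5,0,0,0.2],[0,1.2,0,0,0.2],[0,0.7,0,0,0.2],[0,0.4,0,0,0.2],[0,0.1,0,0,0.2],[0,0,0,0,0.2],[0,0,0,0,0.2]]}}

```text
clock: 9.1
tcp_pos: [0.4623, 0.0747, 0.0657]
orientation: [-1.57, 0.051, -0.052]
contact_force: [-0.6, -0.3, -0.9]
grip_width: 0.049
```

```bash
python3 - <<'E'
from h import *
x,y=place(NEW,.117); to(x,y,.0637,-.0652); print(r.get_obs()["contact_force"])
im,K,T=frame("scene"); cv2.imwrite("pics/s4.png",cv2.resize(im[130:250,270:400,::-1],None,fx=4,fy=4))
E
```

```text
pos [0.4623 0.0747 0.0657] yaw -0.0658 tilt 0.04 delta tool cm [ 0.07  0.2  -0.01] spin deg -0.03
[-0.62110785 -0.30038309 -0.88204313]
```

View pics/s4.png

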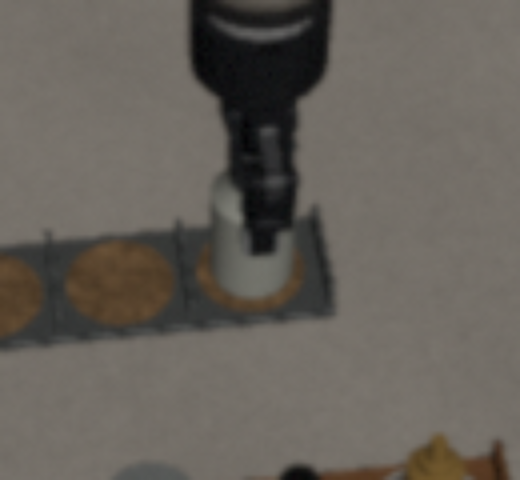

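{"fn": "send_rows", "kwargs": {"plan": [[0.05,0.1,-0.1,0,0.2],[0,0.05,0,0,0.2],[0,0.03,0,0,0.2],[0,0,0,0,0.2]]}}

```text
clock: 9.65
tcp_pos: [0.4625, 0.0736, 0.0637]
orientation: [-1.57, 0.052, -0.052]
contact_force: [-1.3, -0.6, 4.4]
grip_width: 0.0487
```

{"fn": "send_rows", "kwargs": {"plan": [[0,0,0,0,0.6],[0,0,0,0,0.7],[0,0,0,0,1],[0,0,0,0,1],[0,0,0,0,1]]}}

```text
clock: 10.28
tcp_pos: [0.4625, 0.0736, 0.0635]
orientation: [-1.57, 0.052, -0.052]
contact_force: [-0.6, 0.0, 0.4]
grip_width: 0.0854
```

{"fn": "send_rows", "kwargs": {"plan": [[0,-1,0,0,1],[0,-3,0,0,1],[0,-4,0,0,1],[0,-4,0,0,1],[0,-2,0,0,1],[0,0,0,0,1]]}}

```text
clock: 11.02
tcp_pos: [0.4635, 0.0739, 0.2055]
orientation: [-1.57, 0.049, -0.055]
contact_force: [-0.5, -0.2, -1.2]
grip_width: 0.0855
```

```bash
python3 - <<'E'
from h import *
to(.6424,-.0195,.027,-.071)
im,K,T=frame("scene"); cv2.imwrite("pics/s5.png",cv2.resize(im[130:250,270:400,::-1],None,fx=4,fy=4))
im,K,T=frame("top"); cv2.imwrite("pics/t5.png",cv2.resize(im[240:360,210:340,::-1],None,fx=4,fy=4))
E
```

```text
pos [0.4635 0.0739 0.2055] yaw -0.066 tilt 0.24 delta tool cm [18.39 17.92 -8.15] spin deg 0.28
```

View pics/s5.png

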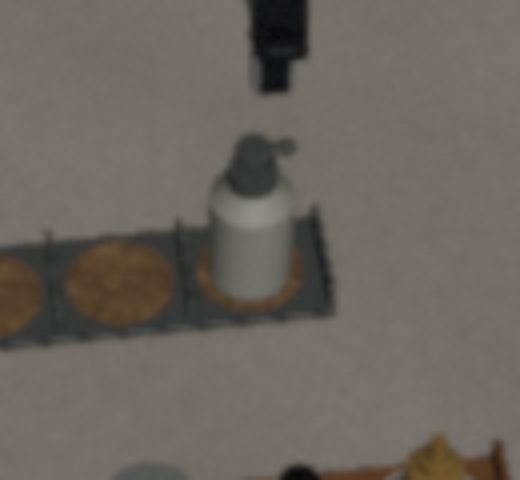

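View pics/t5.png

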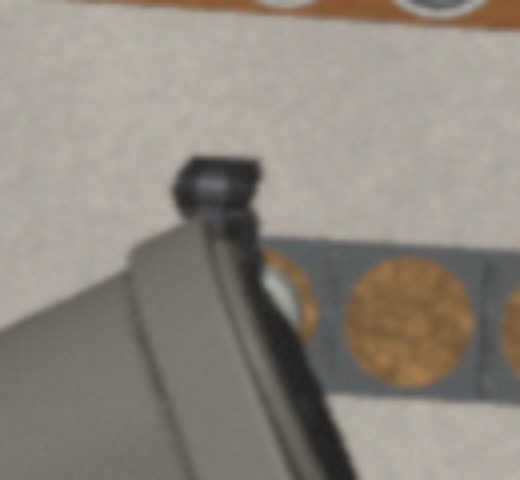

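The pump stands upright in the middle of the +117 cork. Next is the tin (old −39 to new +39).

{"fn": "send_rows", "kwargs": {"plan": [[2.4,0,-1.1,0.3,1],[5,0,-2.2,0,1],[5,0,-2.2,0,1],[4,0,-1.8,0,1],[2,0.9,-0.85,0,1],[0,3,0,0,1],[0,4,0,0,1],[0,4,0,0,1],[0,2,0,0,1],[0,0,0,0,1],[0,0,0,0,1]]}}

```text
clock: 12.5
tcp_pos: [0.6413, -0.0203, 0.0657]
orientation: [-1.57, 0.054, -0.057]
contact_force: [0.3, 0.8, 0.5]
grip_width: 0.0853
```

```bash
python3 - <<'E'
from h import *
to(.6424,-.0195,.027,-.071)
im,K,T=frame("scene"); cv2.imwrite("pics/s6.png",cv2.resize(im[190:310,240:390,::-1],None,fx=4,fy=4))
E
```

```text
pos [ 0.6413 -0.0203  0.0657] yaw -0.071 tilt 0.11 delta tool cm [0.09 3.87 0.09] spin deg 0.0
```

View pics/s6.png

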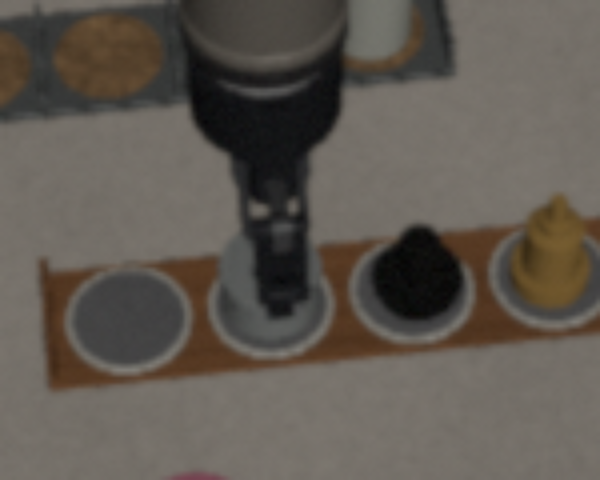

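{"fn": "send_rows", "kwargs": {"plan": [[0.1,1.5,0.1,0,1],[0,1.2,0,0,1],[0,0.7,0,0,1],[0,0.4,0,0,1],[0,0,0,0,1],[0,0,0,0,1]]}}

```text
clock: 13.3
tcp_pos: [0.6417, -0.0196, 0.0268]
orientation: [-1.57, 0.055, -0.056]
contact_force: [-0.3, 0.2, -0.4]
grip_width: 0.0853
```

{"fn": "send_rows", "kwargs": {"plan": [[0,0,0,0,0.8],[0,0,0,0,0.74],[0,0,0,0,0.69],[0,0,0,0,0.64],[0,0,0,0,0.55],[0,0,0,0,0.4],[0,0,0,0,0.3],[0,0,0,0,0.3]]}}

```text
clock: 14.3
tcp_pos: [0.6415, -0.0197, 0.0269]
orientation: [-1.57, 0.056, -0.056]
contact_force: [-1.8, 0.1, 4.8]
grip_width: 0.0548
```

{"fn": "send_rows", "kwargs": {"plan": [[0,-0.5,0,0,0.3],[0,-1.5,0,0,0.3],[0,-3,0,0,0.3],[0,-3,0,0,0.3],[0,-2,0,0,0.3],[0,0,0,0,0.3],[0,0,0,0,0.3]]}}

```text
clock: 15.18
tcp_pos: [0.6406, -0.0199, 0.1255]
orientation: [-1.57, 0.057, -0.055]
contact_force: [0.1, -0.1, -0.8]
grip_width: 0.0547
```

```bash
python3 - <<'E'
from h import *
x,y=place(NEW,.039);to(x,y,.12,-.0652)
im,K,T=frame("scene"); cv2.imwrite("pics/s7.png",cv2.resize(im[190:310,240:390,::-1],None,fx=4,fy=4))
E
```

```text
pos [ 0.6406 -0.0199  0.1255] yaw -0.0711 tilt 0.09 delta tool cm [-18.34   0.58   0.36] spin deg -0.34
```

View pics/s7.png

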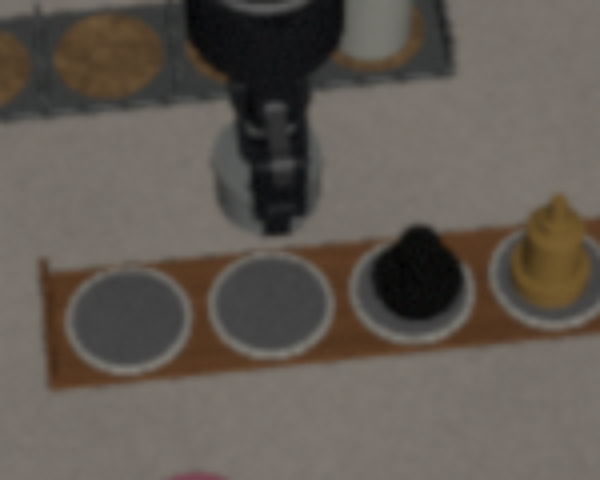

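{"fn": "send_rows", "kwargs": {"plan": [[-2,0,0,0,0.3],[-5,0,0.1,0,0.3],[-5,0,0.1,0,0.3],[-4,0,0.1,-0.3,0.3],[-2,0,0.1,0,0.3],[-0.4,0,0,0,0.3],[0,0,0,0,0.3],[0,0,0,0,0.3],[0,0,0,0,0.3]]}}

```text
clock: 16.35
tcp_pos: [0.4588, -0.0027, 0.1264]
orientation: [-1.57, 0.052, -0.052]
contact_force: [-0.6, -0.7, -0.9]
grip_width: 0.0548
```

```bash
python3 - <<'E'
from h import *
x,y=place(NEW,.039);to(x,y,.0262,-.0652)
im,K,T=frame("scene"); cv2.imwrite("pics/s8.png",cv2.resize(im[140:250,230:370,::-1],None,fx=4,fy=4))
o=r.get_obs()["tcp_pos"]
for h in (0,.034): 
    c=o+np.array([0,0,-.0198+h]); t=np.linspace(0,6.28,200); q=proj(np.c_[c[0]+.0275*np.cos(t),c[1]+.0275*np.sin(t),0*t+c[2]],K,T); print(((q-[230,140])*4).min(0),((q-[230,140])*4).max(0))
E
```

```text
pos [ 0.4588 -0.0027  0.1264] yaw -0.066 tilt 0.03 delta tool cm [-0.09 10.02 -0.07] spin deg -0.05
[226.2165267  88.1902877] [324.89453434 161.56931029]
[223.79997852  45.66114378] [324.55938622 119.5621456 ]
```

View pics/s8.png

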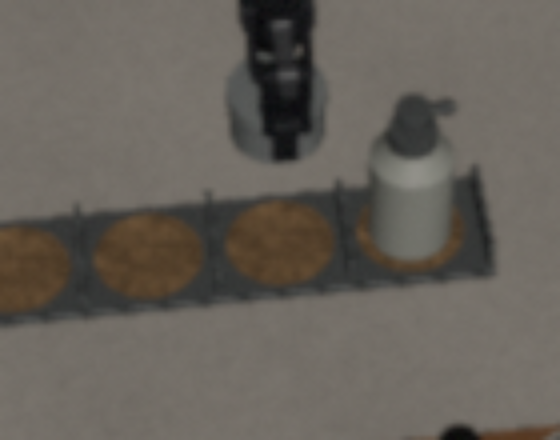

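The held tin appears at 226–327 against a predicted 225–325, so it's centred. Lowering it.

{"fn": "send_rows", "kwargs": {"plan": [[-0.1,2,-0.1,0,0.3],[0,3,0,0,0.3],[0,2.5,0,0,0.3],[0,1.2,0,0,0.3],[0,0.7,0,0,0.3],[0,0.4,0,0,0.3],[0,0.15,0,0,0.3],[0,0,0,0,0.3],[0,0,0,0,0.3]]}}

```text
clock: 17.52
tcp_pos: [0.4573, -0.0037, 0.0273]
orientation: [-1.57, 0.051, -0.052]
contact_force: [0.9, -1.3, -1.2]
grip_width: 0.0548
```

```bash
python3 - <<'E'
from h import *
x,y=place(NEW,.039);to(x,y,.0260,-.0652); print(r.get_obs()["contact_force"])
E
```

```text
pos [ 0.4573 -0.0037  0.0273] yaw -0.0659 tilt 0.04 delta tool cm [0.06 0.13 0.05] spin deg -0.04
[ 0.90210139 -1.33337376 -1.20223573]
```

{"fn": "send_rows", "kwargs": {"plan": [[0,0.08,0,0,0.3],[0,0.05,0,0,0.3],[0,0,0,0,0.3],[0,0,0,0,0.7],[0,0,0,0,0.8],[0,0,0,0,1],[0,0,0,0,1],[0,0,0,0,1]]}}

```text
clock: 18.52
tcp_pos: [0.4571, -0.0037, 0.0257]
orientation: [-1.57, 0.052, -0.052]
contact_force: [0.1, 0.0, -0.5]
grip_width: 0.0854
```

{"fn": "send_rows", "kwargs": {"plan": [[0,-1,0,0,1],[0,-3,0,0,1],[0,-4,0,0,1],[0,-4,0,0,1],[0,-1,0,0,1],[0,0,0,0,1]]}}

```text
clock: 19.27
tcp_pos: [0.4573, -0.0038, 0.1563]
orientation: [-1.571, 0.051, -0.053]
contact_force: [0.2, 0.1, 0.7]
grip_width: 0.0854
```

```bash
python3 - <<'E'
from h import *
to(.6525,.0596,.045,-.071)
im,K,T=frame("scene"); cv2.imwrite("pics/s9.png",cv2.resize(im[140:290,230:390,::-1],None,fx=4,fy=4))
E
```

```text
pos [ 0.4573 -0.0038  0.1563] yaw -0.0661 tilt 0.09 delta tool cm [19.04 11.16  7.62] spin deg 0.28
```

View pics/s9.png

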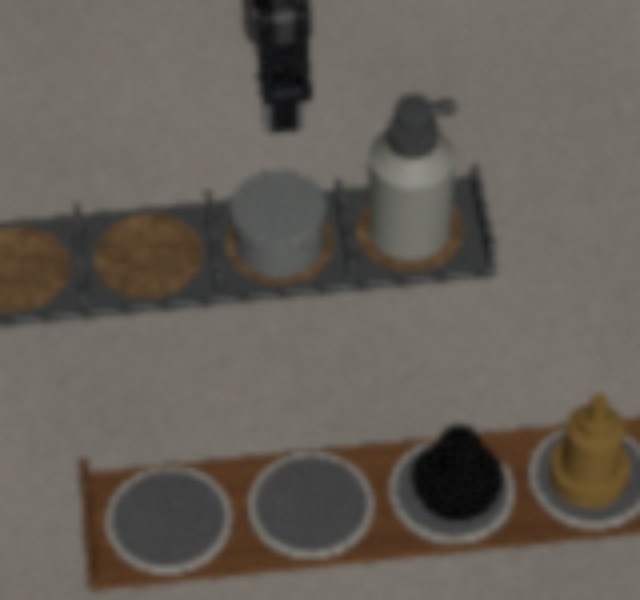

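The tin is centred and upright. Next is the plug (old +39 to new −39), gripped by its knob.

{"fn": "send_rows", "kwargs": {"plan": [[2.4,0,1,0.3,1],[5,0,2,0,1],[5,0,2,0,1],[4.4,0,1.7,0,1],[2.2,0.5,0.9,0,1],[0,2,0,0,1],[0,2.5,0,0,1],[0,1,0,0,1],[0,0,0,0,1],[0,0,0,0,1]]}}

```text
clock: 20.58
tcp_pos: [0.6521, 0.0587, 0.0964]
orientation: [-1.57, 0.055, -0.057]
contact_force: [-0.3, -0.2, 0.9]
grip_width: 0.0856
```

```bash
python3 - <<'E'
from h import *
to(.6525,.0596,.037,-.071)
im,K,T=frame("scene"); cv2.imwrite("pics/s10.png",cv2.resize(im[190:310,260:410,::-1],None,fx=4,fy=4))
im,K,T=frame("top"); cv2.imwrite("pics/t10.png",cv2.resize(im[165:285,205:355,::-1],None,fx=4,fy=4))
E
```

```text
pos [0.6521 0.0587 0.0964] yaw -0.0711 tilt 0.05 delta tool cm [0.03 5.94 0.09] spin deg -0.01
```

View pics/s10.png

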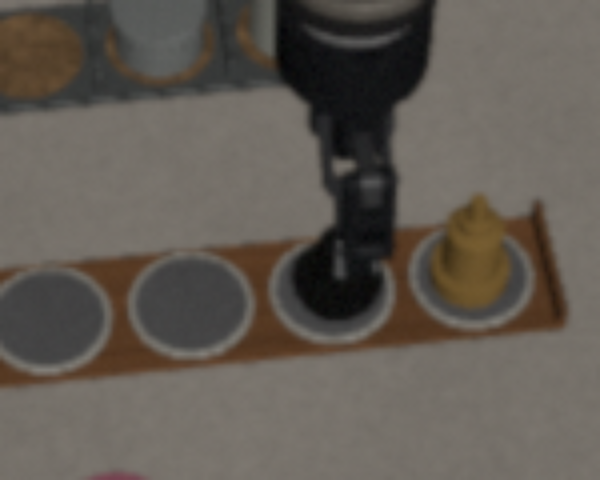

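View pics/t10.png

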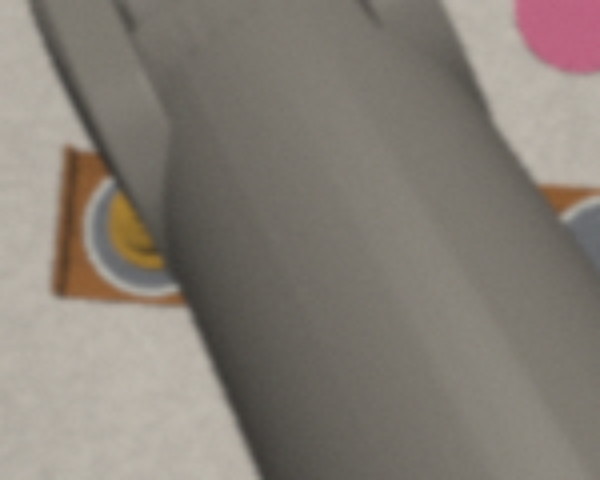

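```bash
python3 - <<'E'
from h import *
im,K,T=frame("scene")
v=lambda x,y:(235+(x+.5)/4-.5,225+(y+.5)/4-.5)
print(ray(v(437,105),K,T,.043))
i0=cv2.imread("pics/scene0.png")[235:280,325:365]; g=cv2.convertScaleAbs(i0,alpha=2.5,beta=10); cv2.imwrite("pics/plug0.png",cv2.resize(g,None,fx=12,fy=12,interpolation=cv2.INTER_CUBIC))
E
```

```text
[0.64693325 0.06009519 0.043     ]
```

View pics/plug0.png

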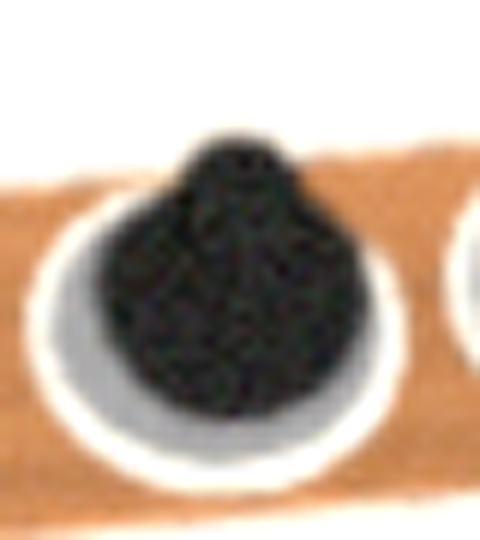

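```bash
python3 - <<'E'
from h import *
im,K,T=frame("scene")
print(ray((344.5,250.6),K,T,.043), ray((343.8,269.5),K,T,.02)-[.026,0,0])
to(.650,.0602,.037,-.071)
E
```

```text
[0.64649059 0.06157615 0.043     ] [0.65311905 0.05355503 0.02      ]
pos [0.6524 0.0588 0.0966] yaw -0.0711 tilt 0.08 delta tool cm [-0.25  5.96  0.12] spin deg -0.01
```

{"fn": "send_rows", "kwargs": {"plan": [[-0.2,1.5,0.12,0,1],[0,2,0,0,1],[0,1.3,0,0,1],[0,0.8,0,0,1],[0,0.35,0,0,1],[0,0,0,0,1],[0,0,0,0,0.7],[0,0,0,0,0.5],[0,0,0,0,0.42]], "force": 30}}

```text
clock: 21.9
tcp_pos: [0.6502, 0.0601, 0.0365]
orientation: [-1.57, 0.055, -0.056]
contact_force: [0.2, -0.2, 0.1]
grip_width: 0.036
```

```bash
python3 - <<'E'
from h import *
to(.650,.0602,.037,-.071);print(r.get_obs()["grip_width"],r.get_obs()["contact_force"])
im,K,T=frame("scene"); g=cv2.convertScaleAbs(im[210:290,300:400,::-1],alpha=2.2); cv2.imwrite("pics/s11.png",cv2.resize(g,None,fx=6,fy=6,interpolation=cv2.INTER_CUBIC))
E
```

```text
pos [0.6502 0.0601 0.0365] yaw -0.0711 tilt 0.03 delta tool cm [-0.02 -0.05  0.01] spin deg -0.0
0.03598757491782278 [ 0.20496214 -0.22543805  0.08503969]
```

View pics/s11.png

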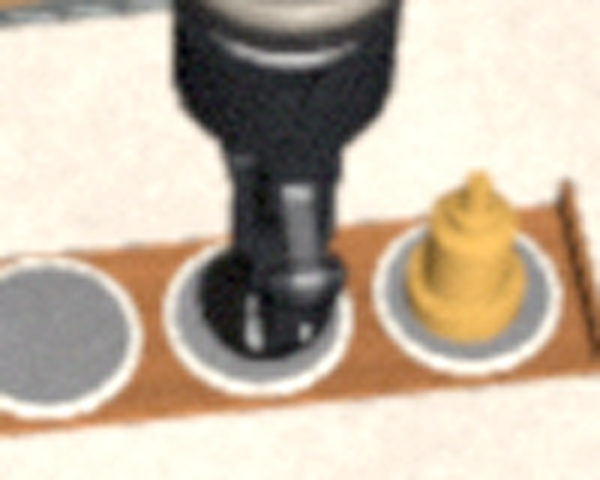

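```bash
python3 - <<'E'
from h import *
im,K,T=frame("scene")
for p in [(.65,.0602,.043),(.668,.059,.026),(.68,.049,.026),(.68,.070,.026)]: print(p,(proj(p,K,T)[0]-[300,210])*6)
E
```

```text
(0.65, 0.0602, 0.043) [265.42502772 252.09335251]
(0.668, 0.059, 0.026) [271.38868034 319.95710578]
(0.68, 0.049, 0.026) [251.55941498 351.93861492]
(0.68, 0.07, 0.026) [308.79772811 342.37166362]
```

The finger edges at about 255 and 305 match the projection, and the knob lies in the middle. Closing and lifting.

{"fn": "send_rows", "kwargs": {"plan": [[0,0,0,0,0.36],[0,0,0,0,0.32],[0,0,0,0,0.28],[0,0,0,0,0.22],[0,0,0,0,0.1],[0,0,0,0,0.05],[0,0,0,0,0.05]], "force": 30}}

```text
clock: 22.88
tcp_pos: [0.65, 0.0602, 0.0363]
orientation: [-1.57, 0.056, -0.056]
contact_force: [-0.7, -0.1, 1.7]
grip_width: 0.023
```

{"fn": "send_rows", "kwargs": {"plan": [[0,-0.5,0,0,0.05],[0,-1.5,0,0,0.05],[0,-2.5,0,0,0.05],[0,-2.5,0,0,0.05],[0,-1,0,0,0.05],[0,0,0,0,0.05],[0,0,0,0,0.05]]}}

```text
clock: 23.75
tcp_pos: [0.6493, 0.0599, 0.1153]
orientation: [-1.57, 0.057, -0.055]
contact_force: [1.4, 0.3, -1.9]
grip_width: 0.023
```

```bash
python3 - <<'E'
from h import *
x,y=place(NEW,-.039);to(x,y,.12,-.0652)
im,K,T=frame("scene"); g=cv2.convertScaleAbs(im[180:280,300:400,::-1],alpha=2.2); cv2.imwrite("pics/s12.png",cv2.resize(g,None,fx=6,fy=6,interpolation=cv2.INTER_CUBIC))
E
```

```text
pos [0.6493 0.0599 0.1153] yaw -0.071 tilt 0.09 delta tool cm [-18.6   -0.44 -15.46] spin deg -0.33
```

View pics/s12.png

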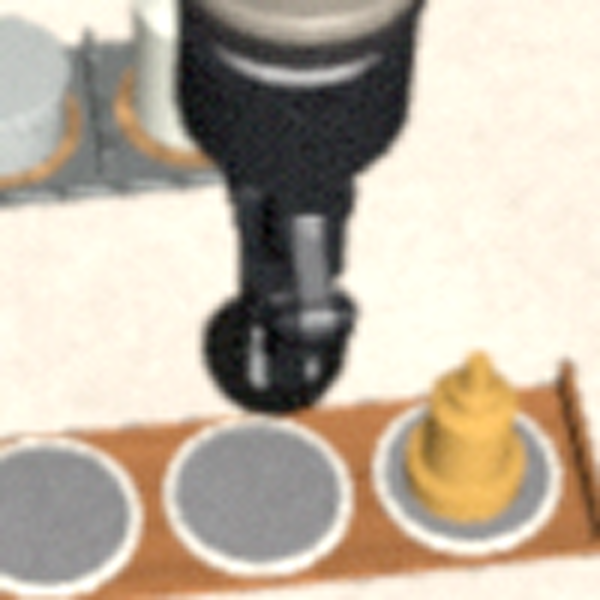

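{"fn": "send_rows", "kwargs": {"plan": [[-1.6,-0.2,-1.3,0,0.05],[-3.5,-0.2,-2.9,0,0.05],[-4,0,-3.3,0,0.05],[-4,0,-3.3,-0.3,0.05],[-3.2,0,-2.7,0,0.05],[-1.6,0,-1.4,0,0.05],[-0.7,0,-0.6,0,0.05],[0,0,0,0,0.05],[0,0,0,0,0.05],[0,0,0,0,0.05]]}}

```text
clock: 25.05
tcp_pos: [0.4546, -0.0807, 0.1202]
orientation: [-1.57, 0.05, -0.051]
contact_force: [-0.7, 0.6, 0.9]
grip_width: 0.023
```

```bash
python3 - <<'E'
from h import *
x,y=place(NEW,-.039);to(x,y,.0353,-.0652)
im,K,T=frame("scene"); g=cv2.convertScaleAbs(im[130:230,220:320,::-1],alpha=2.2); cv2.imwrite("pics/s13.png",cv2.resize(g,None,fx=6,fy=6,interpolation=cv2.INTER_CUBIC))
o=r.get_obs()["tcp_pos"]
for rad,h in ((.022,0),(.026,.013)): 
    c=o+np.array([0,0,-.0293+h]); t=np.linspace(0,6.28,200); q=proj(np.c_[c[0]+rad*np.cos(t),c[1]+rad*np.sin(t),0*t+c[2]],K,T); print(((q-[220,130])*6).min(0),((q-[220,130])*6).max(0))
E
```

```text
pos [ 0.4546 -0.0807  0.1202] yaw -0.0644 tilt 0.05 delta tool cm [-0.18  8.49 -0.05] spin deg 0.05
[206.93171859 252.85837781] [325.10085367 341.50866455]
[193.19718738 221.37418443] [333.96412596 326.44839811]
```

View pics/s13.png

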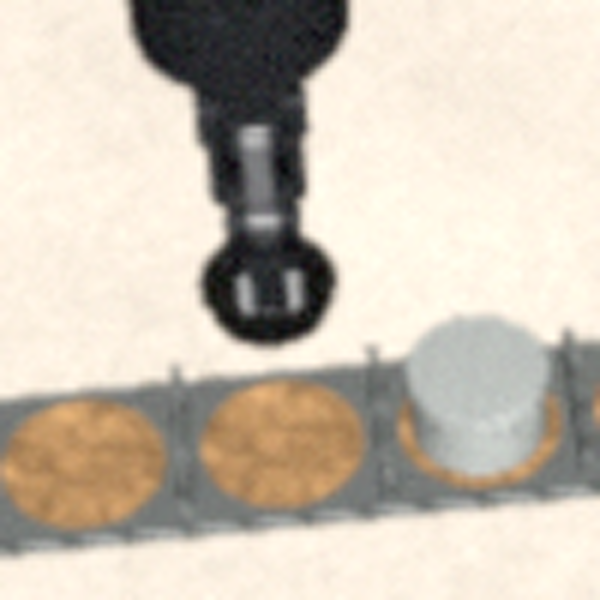

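The plug hangs level at 200–337 against a predicted 193–334, about 1.5 mm towards +y. I'll trim that while lowering.

{"fn": "send_rows", "kwargs": {"plan": [[-0.2,2,-0.15,0,0.05],[0,2.5,0,0,0.05],[0,2,0,0,0.05],[0,1,0,0,0.05],[0,0.5,0,0,0.05],[0,0.35,0,0,0.05],[0,0,0,0,0.05],[0,0,0,0,0.05]]}}

```text
clock: 26.1
tcp_pos: [0.4519, -0.083, 0.0371]
orientation: [-1.57, 0.051, -0.052]
contact_force: [-0.6, 0.2, 0.6]
grip_width: 0.0232
```

```bash
python3 - <<'E'
from h import *
x,y=place(NEW,-.039);to(x,y,.0353,-.0652); print(r.get_obs()["contact_force"])
E
```

```text
pos [ 0.4519 -0.083   0.0371] yaw -0.0658 tilt 0.05 delta tool cm [0.08 0.18 0.2 ] spin deg -0.04
[-0.64168638  0.16711661  0.56966851]
```

{"fn": "send_rows", "kwargs": {"plan": [[0.08,0.1,0.1,0,0.05],[0,0.05,0,0,0.05],[0,0.02,0,0,0.05],[0,0,0,0,0.05],[0,0,0,0,0.4],[0,0,0,0,0.6],[0,0,0,0,0.8],[0,0,0,0,1],[0,0,0,0,1]]}}

```text
clock: 27.22
tcp_pos: [0.4525, -0.082, 0.035]
orientation: [-1.57, 0.052, -0.052]
contact_force: [-0.6, -0.0, 0.3]
grip_width: 0.0853
```

{"fn": "send_rows", "kwargs": {"plan": [[0,-1,0,0,1],[0,-3,0,0,1],[0,-4,0,0,1],[0,-3,0,0,1],[0,-1,0,0,1],[0,0,0,0,1]]}}

```text
clock: 27.98
tcp_pos: [0.4526, -0.0822, 0.1553]
orientation: [-1.571, 0.051, -0.053]
contact_force: [-0.6, -1.2, 0.2]
grip_width: 0.0853
```

```bash
python3 - <<'E'
from h import *
to(.6545,.133,.037,-.071)
im,K,T=frame("scene"); g=cv2.convertScaleAbs(im[130:230,220:320,::-1],alpha=2.2); cv2.imwrite("pics/s14.png",cv2.resize(g,None,fx=6,fy=6,interpolation=cv2.INTER_CUBIC))
i0=cv2.imread("pics/scene0.png")[230:280,355:405]; g=cv2.convertScaleAbs(i0,alpha=2.2,beta=10); cv2.imwrite("pics/sp0.png",cv2.resize(g,None,fx=12,fy=12,interpolation=cv2.INTER_CUBIC))
E
```

```text
pos [ 0.4526 -0.0822  0.1553] yaw -0.0661 tilt 0.07 delta tool cm [18.71 11.85 22.81] spin deg 0.28
```

View pics/s14.png

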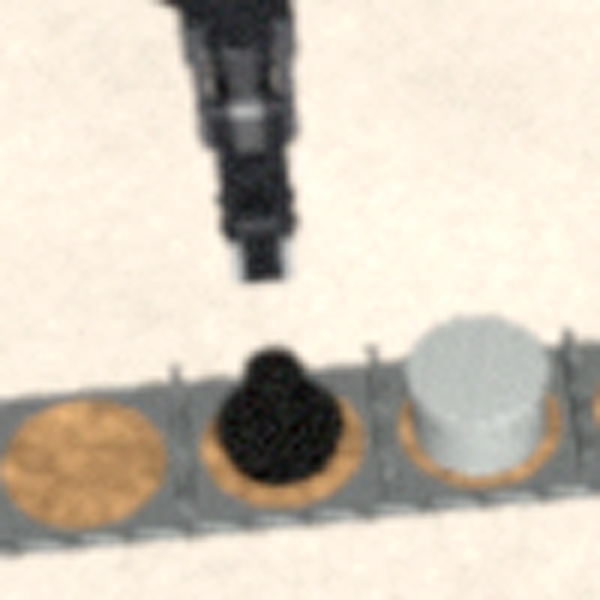

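View pics/sp0.png

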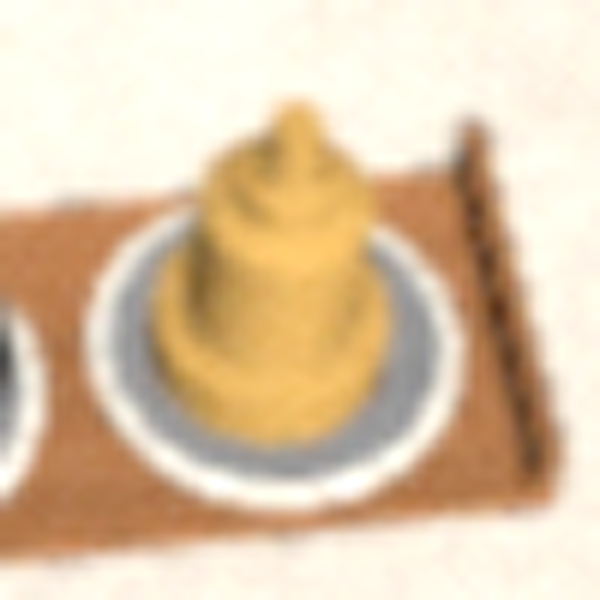

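```bash
python3 - <<'E'
from h import *
im,K,T=frame("scene")
v=lambda x,y:(355+(x+.5)/12-.5,230+(y+.5)/12-.5)
for p,z in [((287,192),.053),((298,105),.075),((269,305),.019)]: print(ray(v(*p),K,T,z).round(4))
for q in [(.653,.133)]:
  for rad,z in [(.016,.053),(.022,.019),(.022,.007)]:
    t=np.linspace(0,6.28,200);w=(proj(np.c_[q[0]+rad*np.cos(t),q[1]+rad*np.sin(t),0*t+z],K,T)-[355,230]+.5)*12; print(w.min(0),w.max(0))
# plug check
q=place(NEW,-.039)
for rad,z in [(.026,.019),(.022,.006),(.032,.006)]:
    t=np.linspace(0,6.28,200);w=(proj(np.c_[q[0]+rad*np.cos(t),q[1]+rad*np.sin(t),0*t+z],K,T)-[220,130]+.5)*6; print("plug",w.min(0),w.max(0))
E
```

```text
[0.6545 0.1342 0.053 ]
[0.6513 0.1351 0.075 ]
[0.6556 0.1335 0.019 ]
[189.69302305 114.7403765 ] [368.40275316 260.39185026]
[143.03593069 196.53433441] [383.60650235 394.68956256]
[138.51998126 233.80884253] [377.31887785 431.21482843]
plug [213.67950583 369.27976149] [347.41792683 472.20466145]
plug [226.60202375 398.3843692 ] [338.91527319 485.20243327]
plug [201.03167583 379.08364717] [364.40120997 505.37580473]
```

The plug stands centred: 218–343 with its bottom at 485, against 214–347 and 485 predicted. Last is the spindle (old +117 to new −117).

{"fn": "send_rows", "kwargs": {"plan": [[1.9,0,2.2,0.3,1],[3.8,0,4.6,0,1],[3.8,0,4.6,0,1],[3.8,0,4.6,0,1],[3.3,0,4.2,0,1],[1.5,0,2,0,1],[0.6,1.5,0.8,0,1],[0,2,0,0,1],[0,1.5,0,0,1],[0,0,0,0,1],[0,0,0,0,1]]}}

```text
clock: 29.45
tcp_pos: [0.6553, 0.1337, 0.1053]
orientation: [-1.57, 0.056, -0.057]
contact_force: [-0.2, -0.6, 0.1]
grip_width: 0.0853
```

```bash
python3 - <<'E'
from h import *
to(.654,.1343,.036,-.071)
im,K,T=frame("scene"); g=cv2.convertScaleAbs(im[190:290,320:420,::-1],alpha=2.2); cv2.imwrite("pics/s15.png",cv2.resize(g,None,fx=6,fy=6,interpolation=cv2.INTER_CUBIC))
E
```

```text
pos [0.6553 0.1337 0.1053] yaw -0.0717 tilt 0.02 delta tool cm [-0.14  6.93  0.05] spin deg -0.04
```

View pics/s15.png

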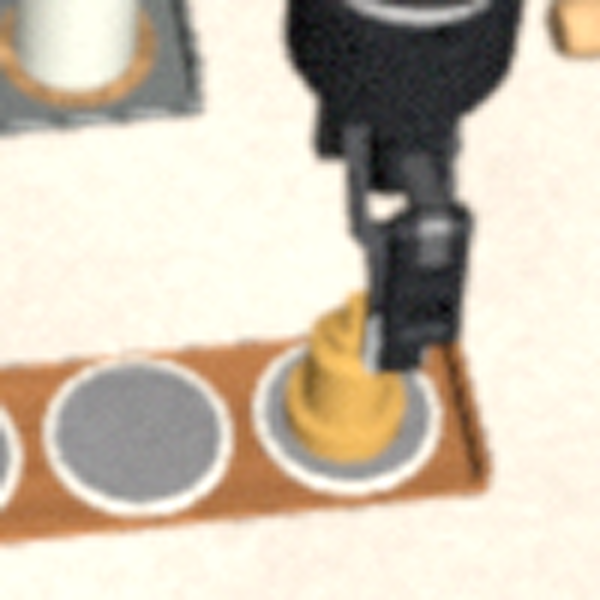

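{"fn": "send_rows", "kwargs": {"plan": [[-0.1,1.8,0.05,0,1],[0,2.2,0,0,1],[0,1.6,0,0,1],[0,0.9,0,0,1],[0,0.4,0,0,1],[0,0,0,0,1],[0,0,0,0,0.75],[0,0,0,0,0.6],[0,0,0,0,0.5],[0,0,0,0,0.5]]}}

```text
clock: 30.75
tcp_pos: [0.6543, 0.1348, 0.0362]
orientation: [-1.57, 0.056, -0.056]
contact_force: [1.1, -0.2, -0.2]
grip_width: 0.0426
```

```bash
python3 - <<'E'
from h import *
to(.654,.1343,.036,-.071); print(r.get_obs()["grip_width"],r.get_obs()["contact_force"])
im,K,T=frame("scene"); g=cv2.convertScaleAbs(im[190:290,320:420,::-1],alpha=2.2); cv2.imwrite("pics/s16.png",cv2.resize(g,None,fx=6,fy=6,interpolation=cv2.INTER_CUBIC))
E
```

```text
pos [0.6543 0.1348 0.0362] yaw -0.071 tilt 0.01 delta tool cm [-0.03  0.02 -0.05] spin deg -0.0
0.04258059923044382 [ 1.1296075  -0.23735503 -0.15899039]
```

View pics/s16.png

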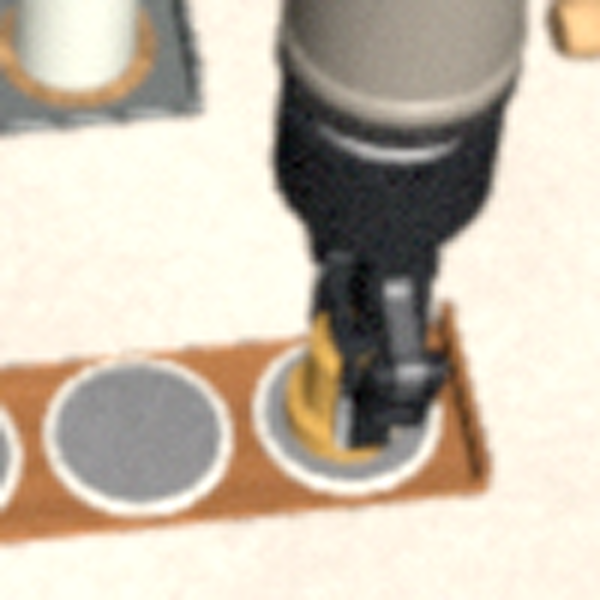

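```bash
python3 - <<'E'
from h import *
im,K,T=frame("scene"); o=r.get_obs()
R=cv2.Rodrigues(o["orientation"])[0]
for x in (.0213,.033):
  for s in (-.011,.011):
    for tz in (.010,.012): 
      p=o["tcp_pos"]+R@np.array([x,tz,s]); print(x,s,tz,p.round(3),(proj(p,K,T)[0]-[320,190])*6)
for p in [(.654,.1343,.019),(.654,.1343,.053)]: print((proj(p,K,T)[0]-[320,190])*6)
E
```

```text
0.0213 -0.011 0.01 [0.675 0.122 0.026] [326.78945637 426.69405868]
0.0213 -0.011 0.012 [0.675 0.122 0.024] [326.3448493  429.78236947]
0.0213 0.011 0.01 [0.676 0.144 0.026] [386.74003161 420.40172582]
0.0213 0.011 0.012 [0.676 0.144 0.024] [386.22120927 423.49341052]
0.033 -0.011 0.01 [0.686 0.122 0.026] [332.67113928 453.57922781]
0.033 -0.011 0.012 [0.686 0.122 0.024] [332.21683942 456.64971736]
0.033 0.011 0.01 [0.688 0.143 0.026] [392.92313019 447.21507608]
0.033 0.011 0.012 [0.688 0.143 0.024] [392.39386758 450.28907311]
[342.7692547 385.9674248]
[350.73194079 332.18030627]
```

The finger edges match the projection, and the spindle is within about 1 mm of the jaw centre. Closing and lifting.

{"fn": "send_rows", "kwargs": {"plan": [[0,0,0,0,0.45],[0,0,0,0,0.41],[0,0,0,0,0.37],[0,0,0,0,0.3],[0,0,0,0,0.15],[0,0,0,0,0.15],[0,0,0,0,0.15]], "force": 35}}

```text
clock: 31.72
tcp_pos: [0.6545, 0.1349, 0.0362]
orientation: [-1.57, 0.055, -0.056]
contact_force: [1.1, 0.2, 3.0]
grip_width: 0.0309
```

{"fn": "send_rows", "kwargs": {"plan": [[0,-0.5,0,0,0.15],[0,-1.5,0,0,0.15],[0,-2.5,0,0,0.15],[0,-2.5,0,0,0.15],[0,-1.5,0,0,0.15],[0,0,0,0,0.15],[0,0,0,0,0.15]]}}

```text
clock: 32.6
tcp_pos: [0.6536, 0.1345, 0.1201]
orientation: [-1.571, 0.057, -0.055]
contact_force: [-0.2, -0.2, -0.8]
grip_width: 0.0311
```

```bash
python3 - <<'E'
from h import *
x,y=place(NEW,-.117);to(x,y,.12,-.0652)
im,K,T=frame("scene"); g=cv2.convertScaleAbs(im[180:280,320:420,::-1],alpha=2.2); cv2.imwrite("pics/s17.png",cv2.resize(g,None,fx=6,fy=6,interpolation=cv2.INTER_CUBIC))
E
```

```text
pos [0.6536 0.1345 0.1201] yaw -0.071 tilt 0.09 delta tool cm [-18.45   0.06 -30.73] spin deg -0.33
```

View pics/s17.png

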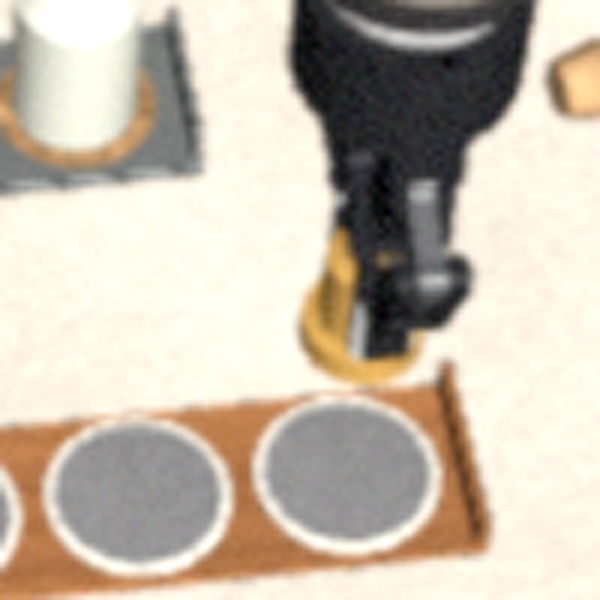

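{"fn": "send_rows", "kwargs": {"plan": [[-1.2,0,-2,0,0.15],[-2.5,0,-4.2,0,0.15],[-3,0,-5,0,0.15],[-3,0,-5,-0.3,0.15],[-3,0,-5,0,0.15],[-2.6,0,-4.3,0,0.15],[-1.8,0,-3,0,0.15],[-1,0,-1.7,0,0.15],[-0.3,0,-0.5,0,0.15],[0,0,0,0,0.15],[0,0,0,0,0.15]]}}

```text
clock: 34.02
tcp_pos: [0.4504, -0.1578, 0.121]
orientation: [-1.57, 0.05, -0.051]
contact_force: [1.5, 0.5, -2.0]
grip_width: 0.0312
```

```bash
python3 - <<'E'
from h import *
x,y=place(NEW,-.117);to(x,y,.0352,-.0652)
im,K,T=frame("scene"); g=cv2.convertScaleAbs(im[130:230,190:290,::-1],alpha=2.2); cv2.imwrite("pics/s18.png",cv2.resize(g,None,fx=6,fy=6,interpolation=cv2.INTER_CUBIC))
o=r.get_obs()["tcp_pos"]
for rad,h in ((.022,0),(.022,.012)): 
    c=o+np.array([0,0,-.0292+h]); t=np.linspace(0,6.28,200); q=proj(np.c_[c[0]+rad*np.cos(t),c[1]+rad*np.sin(t),0*t+c[2]],K,T)+.5; print(((q-[190,130])*6).min(0),((q-[190,130])*6).max(0))
E
```

```text
pos [ 0.4504 -0.1578  0.121 ] yaw -0.0641 tilt 0.04 delta tool cm [-0.26  8.58 -0.14] spin deg 0.06
[182.03327522 275.68982109] [301.27861603 365.26612175]
[177.82082561 253.9597908 ] [297.95096602 343.78059638]
```

View pics/s18.png

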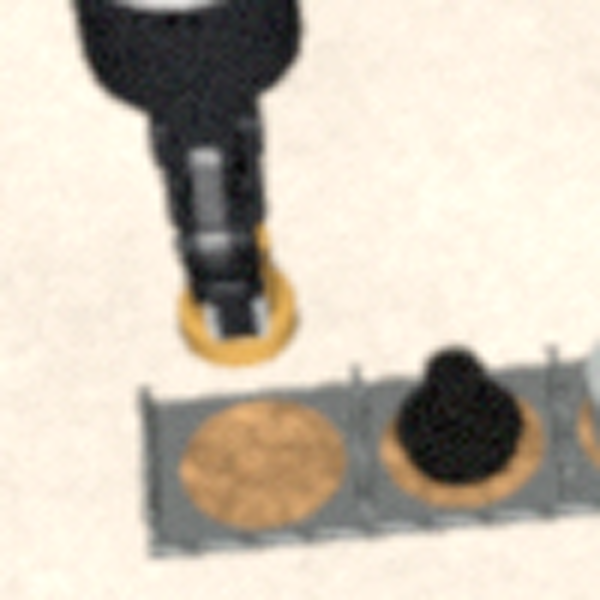

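The held spindle is at 178–299 against a predicted 178–300. Lowering it.

{"fn": "send_rows", "kwargs": {"plan": [[-0.25,2,-0.1,0,0.15],[0,2.5,0,0,0.15],[0,2,0,0,0.15],[0,1,0,0,0.15],[0,0.5,0,0,0.15],[0,0.4,0,0,0.15],[0,0,0,0,0.15],[0,0,0,0,0.15]]}}

```text
clock: 35.08
tcp_pos: [0.4474, -0.1598, 0.0374]
orientation: [-1.57, 0.051, -0.052]
contact_force: [-0.6, 0.2, -1.4]
grip_width: 0.0307
```

```bash
python3 - <<'E'
from h import *
x,y=place(NEW,-.117);to(x,y,.0352,-.0652); print(r.get_obs()["contact_force"])
E
```

```text
pos [ 0.4474 -0.1598  0.0374] yaw -0.0659 tilt 0.05 delta tool cm [0.03 0.22 0.09] spin deg -0.04
[-0.59538922  0.24220844 -1.38075813]
```

{"fn": "send_rows", "kwargs": {"plan": [[0,0.12,0.05,0,0.15],[0,0.06,0,0,0.15],[0,0.03,0,0,0.15],[0,0,0,0,0.15],[0,0,0,0,0.45],[0,0,0,0,0.6],[0,0,0,0,0.8],[0,0,0,0,1],[0,0,0,0,1]]}}

```text
clock: 36.2
tcp_pos: [0.4472, -0.1592, 0.0349]
orientation: [-1.57, 0.052, -0.052]
contact_force: [0.7, 0.1, 0.5]
grip_width: 0.0854
```

{"fn": "send_rows", "kwargs": {"plan": [[0,-1,0,0,1],[0,-3,0,0,1],[0,-4,0,0,1],[0,-5,0,0,1],[0,-4,0,0,1],[0,-1,0,0,1],[0,0,0,0,1]]}}

```text
clock: 37.08
tcp_pos: [0.4471, -0.1593, 0.2154]
orientation: [-1.571, 0.051, -0.053]
contact_force: [-1.1, -1.0, -0.4]
grip_width: 0.0856
```

{"fn": "send_rows", "kwargs": {"plan": [[2,0,-3,0,1],[3,0,-5,0,1],[3,0,-5,0,1],[2.5,0,-5,0,1],[1,0,-5,0,1],[0,0,-3,0,1],[0,0,0,0,1],[0,0,0,0,1]]}}

```text
clock: 38.08
tcp_pos: [0.5446, -0.4245, 0.2132]
orientation: [-1.568, 0.052, -0.049]
contact_force: [0.7, 0.7, -0.7]
grip_width: 0.0854
```

```bash
python3 - <<'E'
from h import *
for n,(x0,y0,x1,y1) in dict(scene=(200,150,400,300),top=(215,190,415,340+10)).items():
    im,K,T=frame(n); cv2.imwrite(f"pics/{n}_full.png",im[:,:,::-1])
    g=cv2.resize(cv2.convertScaleAbs(im[y0:y1,x0:x1,::-1],alpha=1.6),None,fx=3.7,fy=3.7,interpolation=cv2.INTER_CUBIC)
    hs=[(.117,.025,0),(.039,.027,0),(-.039,.022,0),(-.117,.022,0)]
    for y,rad,_ in hs:
        q=place(NEW,y)
        for rr in (rad,.032):
            t=np.linspace(0,6.28,100);w=(proj(np.c_[q[0]+rr*np.cos(t),q[1]+rr*np.sin(t),0*t+.006],K,T)-[x0,y0]+.5)*3.7-.5
            cv2.polylines(g,[w.round().astype(int)],True,(0,0,255),1)
    cv2.imwrite(f"pics/{n}_fin.png",g)
print(r.get_obs())
E
```

```text
{'clock': 38.175, 'joints': array([ 0.86802154,  0.56909296, -0.439947  ,  1.51788467,  0.25753022,
        1.11379031,  0.31117079]), 'qvel': array([-9.95624805e-04, -9.51408302e-03,  7.98317900e-04, -7.41632993e-03,
        1.44803500e-03,  7.18897062e-05, -1.30848123e-05]), 'tau': array([ 6.37731850e-01, -6.22240591e+01, -5.42262554e+00, -2.72234505e+01,
        4.39659669e-02,  6.89772394e-03, -5.02967581e-03]), 'tcp_pos': array([ 0.54518252, -0.42411412,  0.21425911]), 'orientation': array([-1.56877929,  0.05031083, -0.04915529]), 'contact_force': array([ 0.50539286, -0.30841211, -0.82529043]), 'moment': array([-0.01752231, -0.00967523, -0.02381756]), 'grip_width': 0.08549537520312507}
```

View pics/scene_fin.png

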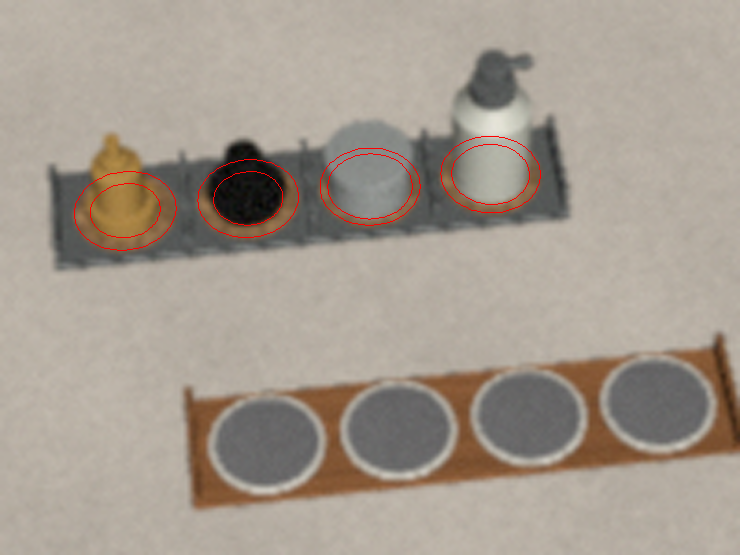

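View pics/top_fin.png

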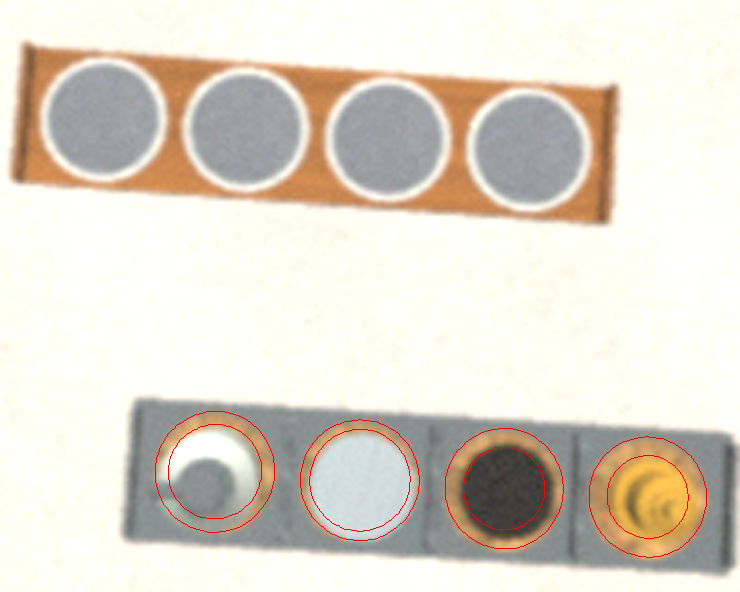

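View pics/scene_full.png

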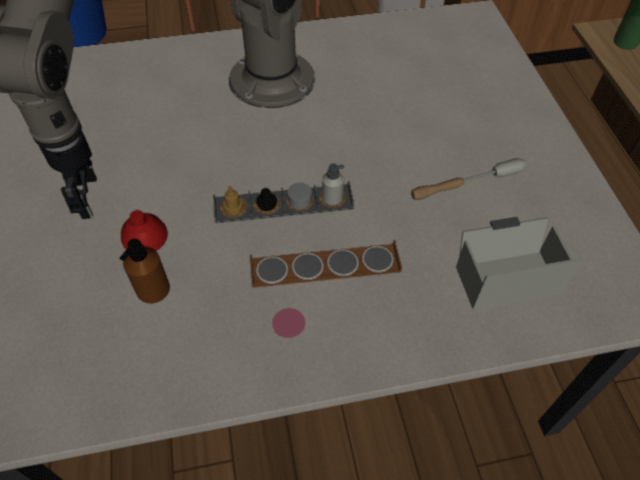

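Both views show the rack's row, robot's left to right, as pump, tin, plug and spindle. All four are upright and inside their cork discs, the saucers are empty, and the bystanders haven't moved. The arm is clear, so I'm handing in.

```bash
python3 -c "
from bench import r
print(r.hand_in())"
```

```text
the job is handed in; nothing more can be done
None
```

I moved all four things from the tray to the rack in reverse order and handed the job in at about 38 s of the 104 s allowed. The rack now reads, from the robot's left to right: pump, tin, plug, spindle. The tray had read spindle, plug, tin, pump.

- **Placement:** in the last pictures from both cameras, each thing stands upright, let go and alone in the middle of its own cork disc, within about 3 mm. All four saucers are empty.
- **Bystanders:** the plunger head, bottle brush, large amber bottle and pink disc are where they were at the start. The gripper was clear of everything, and no contact force I read passed about 5 N.
- **Disagreement:** the two cameras differed by about 2.5 mm in x on the new rack and 5 mm on the old tray, so I aimed at the average. The exact centring on the corks is known only to about that accuracy.

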